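Square the notched panel on the drawing board's peg

ROBOT

A 6-joint arm with a two-finger parallel gripper is mounted at the origin on the work surface. World frame = base frame: x ahead of the robot, y to its left, z up, the work surface at z = 0. Lengths are in m, angles in degrees, forces in N, time in s.
With the tool pointing down it reaches from about 0.3 to 0.75 m from the base axis. Payload 8.5 kg.
Tool frame: the origin (TCP) lies at the very end of the fingers, on their centre line; the grasp point (between the pads) lies 19 mm behind it (env.grasp_offset is the distance from the TCP to the grasp point, in m); y points along the fingers, z is the direction in which the jaws open and shut, and the axes are right-handed (so a half turn about y gives the same grasp; the last joint's range is limited). The gripper opens to 85 mm and grips with 20 to 120 N. Pads are 22 mm wide; open, the fingers measure 114 mm over their backs; the gripper's body (76 mm by 85 mm) begins 54 mm behind the grasp point. The pads swing forward as they close: fully open they stand 13 mm farther back than shut.
Start: joints at [57.279, 21.807, 74.336, -0, 83.858, -12.336], TCP at [0.192, 0.516, 0.231] pointing down, gripper open.
Joint ranges: [-178.18, 178.18], [-50.72, 133.34], [12.68, 142.11], [-81.47, 261.47], [9.98, 163.14], [-165.26, 165.26]. Speed limits (degrees/s): [136.94, 136.94, 180, 180, 180, 180].

INTERFACE

Orientations are given as a 3x3 rotation matrix whose columns are the frame's x, y, z axes.
In Python, from rig import env gives the robot as it stands. The module is installed in compiled form; this text tells all that it offers.
- The arm moves only by the shell command python3 -m pendant 'ROWS' [FORCE]. ROWS is JSON, a list of rows, each a list of 3 entries, a list of its own where there are three numbers: the shift along the world's x, y, z as a fraction of full scale, then the turn about the world's z as a fraction of full scale, then the opening, from 0 (shut) to 1 (fully open). A call has 1 to 12 rows; each row shifts and turns the commanded pose from where the row before left it; what a row does not reach is not made up. Full scale, the value 1, is 30 mm for a shift and 5 degrees for a turn. A row lasts 1/12 s, in which the tool goes at most 41.7 mm and 7.16 degrees, less where a joint would pass 70% of its speed; a pose out of reach is approached as far as the arm can. A call with a number of a shift or a turn outside -1 to 1 is refused whole. A call with a gripper value outside its range is refused whole. The fingers move at their own pace and stop on an object; FORCE is the grip in N (left out, the last holds). Time passes only in rows, so rows that do not move let the fingers close. It gives the time, the measured TCP pose, the force and the opening at its end, in the units of the state.
- env.observe(): the state, without advancing time (a new reading comes with each control period).
- env.get_image(name): name is "scene" or "top"; returns (picture, depth): 420x560x3 uint8, red, green, blue; 420x560 float32, m along the optical axis (not along the pixel's ray), 0 where there is no reading.
- env.camera_model(name): a dict with "camera_matrix" (3x3 intrinsics, pixels), "R" (3x3) and "t" (3): a world point X has camera coordinates R X + t. Camera axes: x right, y down, z forward; pixel columns grow to the right and rows downward; lengths in m; the calibration is good to about 2 mm. A picture is of the moment at which its call begins. camera_model takes no time and is no camera call.
- env.close_job(): hands the job in, once; it reports no verdict.
The state is a dict: "time_s": time; "q": joint angles; "qvel": joint speeds; "joint_efforts": joint torques, N m; "position": TCP position; "tool_rot": TCP orientation; "ft_force": force on the tool from outside, world axes, zero at the start; "wrist_torque": the same for the moment, N m; "grip_width": finger opening in m.
Only numpy, scipy, OpenCV 4.12 (cv2) and the standard library are available. Lean on these libraries where they do the work, as an engineer would, in place of code of your own. Each camera call takes 0.05 s, during which the arm holds its last target.

TASK

The large notched plywood panel lies askew on the drawing board, its notch round the steel peg. Swing it round on the peg by its opposite corner, flat on the board and with the notch staying on the peg, until it lies square, its long edges along the board's long edges. Leave the small panel where it is.

Things in the scene. Friction and masses are not known exactly. Their poses are not given: they have to be found in the camera images.
- board: Flat black drawing board with a cream drawing field, 260 mm (its x) by 380 mm (its y), 12 mm thick, fixed to the desk. Origin: centre of its underside, on the desk. Its x axis points away from the robot (roughly), y to the left, z up.
- peg (a point): Foot of the upright steel peg, on the board's top face at the peg's axis: at x 70 mm, y -75 mm, z 12 mm in the board's frame. The peg is fixed, 14 mm in diameter and rises 22 mm above the board's top. Axes as the board's.
- panel: Large loose plywood panel with a drawing, 110 (x) by 150 (y) by 12 mm, 0.08 to 0.17 kg. Origin: on the underside plane, where the peg's axis lies when seated in the notch. Plate spans x -88 to 22, y -12 to 138 mm; notch (20 mm wide, 20 deep) at x -10 to 10, open to -y, floor at y 8. Corner to push: x -88, y 138, on the near face (x -88). Square: axes parallel to the board's; starts 20 to 34 deg anticlockwise.
- small_panel: A small plain plywood panel without a notch, 80 by 62 mm and 12 mm thick, lying loose at the left of the board; to be left alone. Origin: centre of its underside.
There are look-alikes about, which are no part of the job. What is shaped like the panel but black or turquoise is not meant.

How it is judged (in metres and radians):
At the end, for the whole second after the job is handed in: The large panel lies flat and still on the board, its long edges within 10 degrees of the board's long edges and its notch within 15 mm of its place on the peg; the small panel is within 15 mm of where it started (angle between the x axis of panel and the x axis of board, either way round below 0.175 rad and horizontal distance between panel and peg below 0.015 m and z of panel in the frame of board below 0.018 m and angle between panel's own z axis and vertical below 0.05 rad and linear speed of panel below 0.01 m/s and angular speed of panel below 0.05 rad/s and distance of small_panel from where it was at the start of the episode below 0.015 m); the robot touches nothing.
It fails at once if the large panel is lifted more than 10 mm off the board (z of panel in the frame of board above 0.022 m).
It fails at once if the notch comes off the peg (more than 25 mm from its place) (horizontal distance between panel and peg above 0.025 m).
It fails at once if the small panel is pushed away more than 15 mm (distance of small_panel from where it was at the start of the episode above 0.015 m).
It also fails if it takes over 32 s, if anything falls off the work surface, if the arm or the gripper's body presses on something with over 40 N, if the wrist force passes 120 N, or if a joint passes its speed limit or range.

## Working session

There is one attempt and no reset: what is moved stays moved. The work goes in short steps, Python scripts to look and compute and a shell command to move; the robot and the scene stay as the last step left them, time stands still between calls to the robot, and variables do not carry over. Pictures are saved under pics/ and viewed, and the job is handed in when it is done.

```bash
mkdir -p pics; python3 - <<'E'
from rig import env
import cv2,numpy as np
for n in("scene","top"):
    p,d=env.get_image(n); cv2.imwrite(f"pics/{n}0.png",p[:,:,::-1]); np.savez(f"{n}0.npz",p=p,d=d)
    m=env.camera_model(n); print(n,{k:np.round(v,4).tolist() for k,v in m.items()})
o=env.observe(); print(o)
E
```

```text
scene {'camera_matrix': [[536.3081, 0.0, 292.0943], [0.0, 536.3081, 215.6512], [0.0, 0.0, 1.0]], 'R': [[-0.0049, 0.9999, 0.0106], [0.7857, 0.0104, -0.6186], [-0.6186, 0.0053, -0.7857]], 't': [0.0148, -0.3826, 1.5465]}
top {'camera_matrix': [[420.1992, 0.0, 276.3715], [0.0, 420.1992, 215.5855], [0.0, 0.0, 1.0]], 'R': [[-0.0094, -1.0, 0.0024], [-0.9959, 0.0091, -0.0904], [0.0904, -0.0032, -0.9959]], 't': [0.0189, 0.5377, 1.0108]}
{'time_s': 0.1, 'q': array([ 5.72774677e+01,  2.18386210e+01,  7.43762478e+01, -9.96921613e-04,
        8.38570105e+01, -1.23370605e+01]), 'qvel': array([-0.05410131, -0.06209115, -0.1326493 ,  0.16290777,  0.03024431,
       -0.03186366]), 'joint_efforts': array([ 3.55755845e-03, -4.49228418e+01, -2.31655258e+01, -2.59051230e-04,
        3.71488524e-03, -1.02901666e-05]), 'position': array([0.19147175, 0.51534449, 0.23078404]), 'tool_rot': array([[ 9.37370914e-01, -6.63609304e-04,  3.48332210e-01],
       [-3.48332751e-01, -1.06478665e-03,  9.37370343e-01],
       [-2.51148196e-04, -9.99999213e-01, -1.22925689e-03]]), 'ft_force': array([ 0.2476279 ,  1.14684576, -0.26332775]), 'wrist_torque': array([-0.04817891, -0.01127121,  0.01575268]), 'grip_width': 0.08555550520047349}
```

View pics/top0.png

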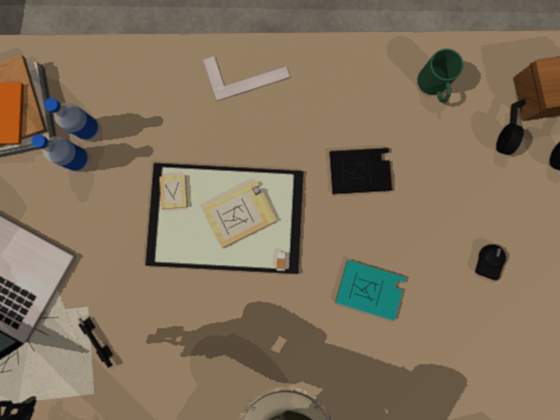

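View pics/scene0.png

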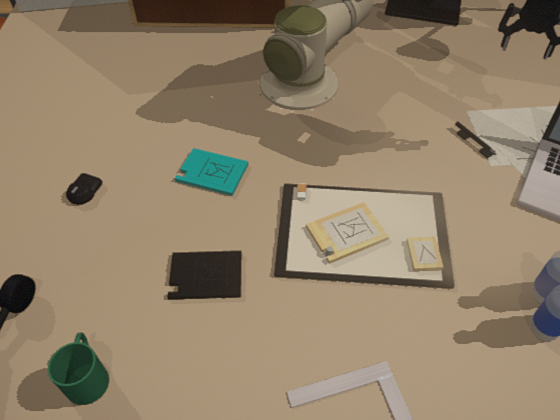

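The top view shows the board with corners at about (152,163), (303,170), (298,273) and (146,266). The peg is near (257,188). The panel's near-left corner is at about (220,246), and the small panel is at (173,191). The black and turquoise look-alikes are off the board. Next I'll measure these.

```bash
cat > h.py <<'E'
from rig import env
import cv2,numpy as np
def ray(m,uv,z):
    K,R,t=m["camera_matrix"],np.array(m["R"]),np.array(m["t"])
    d=R.T@np.linalg.solve(K,[uv[0],uv[1],1]); c=-R.T@t
    return (c+d*(z-c[2])/d[2])
def proj(m,X):
    x=m["camera_matrix"]@(np.array(m["R"])@X+m["t"]); return x[:2]/x[2]
def cloud(m,d):
    K,R,t=m["camera_matrix"],np.array(m["R"]),np.array(m["t"])
    v,u=np.mgrid[:d.shape[0],:d.shape[1]]
    c=np.stack([(u-K[0,2])/K[0,0]*d,(v-K[1,2])/K[1,1]*d,d],-1)
    return (c-t)@R
def measure(tag,n="top",p=None,d=None):
    m=env.camera_model(n)
    if p is None: p,d=env.get_image(n)
    np.savez(f"{n}_{tag}.npz",p=p,d=d)
    hsv=cv2.cvtColor(p,cv2.COLOR_RGB2HSV)
    X=cloud(m,d)
    # board black frame
    reg=(X[...,0]>0.25)&(X[...,0]<0.75)&(X[...,1]>-0.05)&(X[...,1]<0.4) if True else None
    blk=((p.max(2)<45)&reg).astype(np.uint8)
    cs,_=cv2.findContours(blk,cv2.RETR_EXTERNAL,cv2.CHAIN_APPROX_NONE)
    out={}
    for c in sorted(cs,key=lambda c:-cv2.contourArea(c))[:2]:
        pts=np.array([ray(m,q,0.012)[:2] for q in c[:,0]],np.float32)
        out.setdefault("blk",[]).append(cv2.minAreaRect(pts))
    yel=((hsv[...,0]>15)&(hsv[...,0]<30)&(hsv[...,1]>75)&(hsv[...,2]>110)&reg).astype(np.uint8)
    out["yel"]=yel; out["m"]=m; out["p"]=p; out["d"]=d;out["X"]=X;out["hsv"]=hsv
    return out
E
python3 - <<'E'
from h import *
for n in("top","scene"):
    z=np.load(f"{n}0.npz"); o=measure("0",n,z["p"],z["d"])
    for b in o["blk"]: print(n,b)
    m=o["m"]
    cs,_=cv2.findContours(o["yel"],cv2.RETR_EXTERNAL,cv2.CHAIN_APPROX_NONE)
    for c in cs:
        if cv2.contourArea(c)<150: continue
        r=cv2.minAreaRect(np.array([ray(m,q,0.024)[:2] for q in c[:,0]],np.float32))
        print(" yel",cv2.contourArea(c),cv2.boundingRect(c),r, np.round(cv2.boxPoints(r),4).tolist())
    im=o["p"][:,:,::-1].copy(); im[o["yel"]>0]=(255,0,255)
    c=im[150:290,130:320] if n=="top" else im[175:295,265:465]
    q=z["p"][:,:,::-1]; c0=q[150:290,130:320] if n=="top" else q[175:295,265:465]
    cv2.imwrite(f"pics/{n}_y0.png",np.hstack([cv2.resize(k,None,fx=2,fy=2,interpolation=2) for k in(c0,c)]))
E
```

```text
top ((0.5355349779129028, 0.14215275645256042), (0.3748502731323242, 0.2552110552787781), 86.38142395019531)
top ((0.055475447326898575, -0.014160583727061749), (0.0, 0.0), 0.0)
 yel 2577.5 (203, 182, 73, 66) ((0.5428507924079895, 0.10510925203561783), (0.11014577001333237, 0.15052016079425812), 26.107892990112305) [[0.4602999985218048, 0.148499995470047], [0.5264999866485596, 0.013299999758601189], [0.6254000067710876, 0.061799999326467514], [0.5591999888420105, 0.19689999520778656]]
 yel 791.0 (160, 175, 27, 34) ((0.6000528335571289, 0.26944881677627563), (0.08103562891483307, 0.06453525274991989), 2.7160654067993164) [[0.5580999851226807, 0.29980000853538513], [0.5611000061035156, 0.2353000044822693], [0.6420999765396118, 0.23909999430179596], [0.6389999985694885, 0.303600013256073]]
 yel 16471.5 (120, 134, 184, 201) ((0.49946826696395874, 0.17170628905296326), (0.48883485794067383, 0.4405914545059204), 0.009096818044781685) [[0.2549999952316284, 0.3919999897480011], [0.2551000118255615, -0.04859999939799309], [0.7439000010490417, -0.04859999939799309], [0.7439000010490417, 0.3919999897480011]]Traceback (most recent call last):
  File "<stdin>", line 4, in <module>
KeyError: 'blk'
```

```bash
ls pics
```

```text
scene0.png
top0.png
top_y0.png
```

```bash
python3 -m pendant '[[[0.6,-1,0],0.75,0],[[0.6,-1,0],0.75,0],[[0.6,-1,0],0.75,0],[[0.6,-1,0],0.75,0],[[0.6,-1,0],0.75,0],[[0.6,-1,0],0.75,0],[[0.6,-1,0],0.75,0],[[0.6,-1,0],0.75,0],[[0.6,-1,0],0.75,0],[[0.6,-1,0],0.75,0],[[0.6,-1,0],0.75,0],[[0.6,-1,0],0.75,0]]'
```

```text
time_s: 1.1
position: [0.408, 0.1539, 0.2312]
tool_rot: [[0.908, -0.0, -0.419], [0.419, 0.0, 0.908], [-0.0, -1.0, 0.0]]
ft_force: [0.4, 0.7, 0.9]
grip_width: 0.0001
```

View pics/top_y0.png

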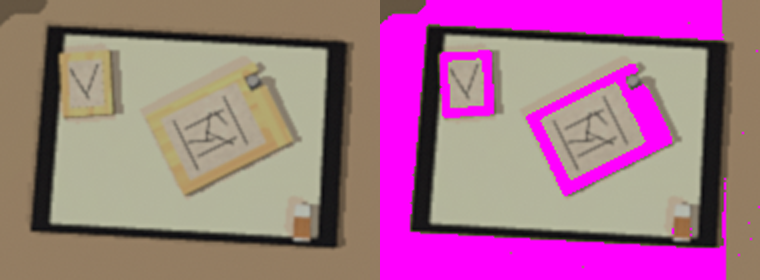

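The picture shows the panel outlined cleanly by the mask, with the peg at about pixel (256,190). The fitted rectangle is 110x150 mm at yaw 26.1°. The board is at yaw -3.6°. The notch origin taken from the panel rectangle agrees with the peg from the board to within 1 mm, at (0.600, 0.063). Next I descend beside the near-left corner.

```bash
python3 -m pendant '[[[0.5,-0.6,-0.5],0.25,0],[[0.5,-0.6,-0.5],0,0],[[0,0,-1],0,0],[[0,0,-1],0,0],[[0,0,-1],0,0],[[0,0,-1],0,0],[[0,0,-1],0,0],[[0,0,-0.5],0,0],[[0,0,0],0,0]]'; python3 - <<'E'
from h import *
for n in("top","scene"):
    p,d=env.get_image(n); im=p[:,:,::-1]
    c=im[150:290,130:320] if n=="top" else im[165:295,265:465]
    cv2.imwrite(f"pics/{n}_1.png",cv2.resize(c,None,fx=3,fy=3,interpolation=2))
E
```

```text
time_s: 1.85
position: [0.4358, 0.1194, 0.0336]
tool_rot: [[0.9, -0.006, -0.436], [0.436, -0.0, 0.9], [-0.006, -1.0, 0.003]]
ft_force: [-0.5, -1.3, -0.4]
grip_width: -0.0
```

View pics/top_1.png

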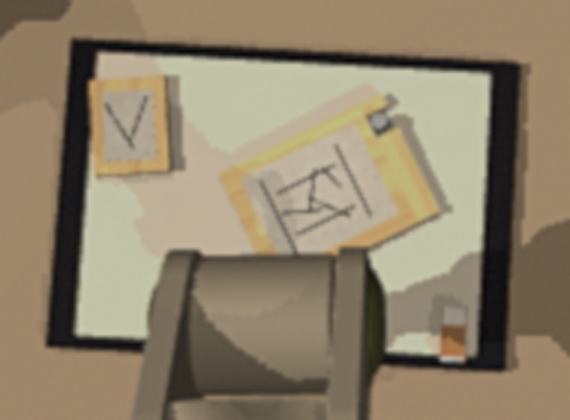

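View pics/scene_1.png

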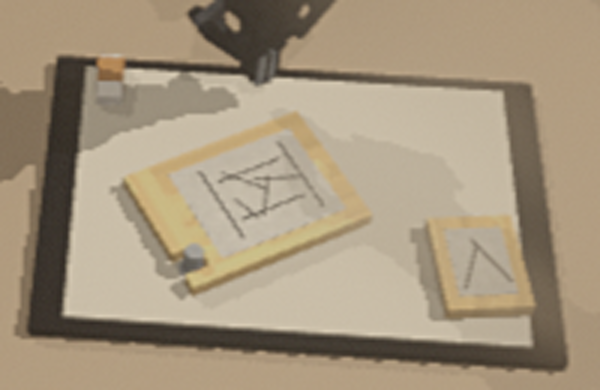

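```bash
python3 - <<'E'
from rig import env; import numpy as np
o=env.observe(); print(o["position"])
peg=np.array([.6005,.0629]); prev=o["position"][:2]
for f in [26.1,22,17,12,7,2,-3.6]:
    a=np.radians(f); R=np.array([[np.cos(a),-np.sin(a)],[np.sin(a),np.cos(a)]])
    q=peg+R@[-.099,.122]; print(f,np.round(q,4),np.round((q-prev)/.03,2)); prev=q
E
```

```text
[0.43763227 0.11954277 0.03647284]
26.1 [0.4579 0.1289] [0.68 0.31]
22 [0.463  0.1389] [0.17 0.33]
17 [0.4702 0.1506] [0.24 0.39]
12 [0.4783 0.1617] [0.27 0.37]
7 [0.4874 0.1719] [0.3  0.34]
2 [0.4973 0.1814] [0.33 0.31]
-3.6 [0.5094 0.1909] [0.4  0.32]
```

The fingertips are just in front of the near-left corner (scene crop (262,80), corner at (298,115)). I'll lower them and make the first part of the push.

```bash
python3 -m pendant '[[[0,0,-0.65],0,0],[[0,0,0],0,0],[[0.3,0.15,0],0,0],[[0.3,0.15,0],0,0],[[0.1,0.04,0],0,0],[[0.08,0.16,0],-0.4,0],[[0.08,0.16,0],-0.4,0],[[0.12,0.19,0],-0.5,0],[[0.12,0.19,0],-0.5,0],[[0,0,0],0,0]]'; python3 - <<'E'
from h import *
for n in("top","scene"):
    p,d=env.get_image(n); im=p[:,:,::-1]
    c=im[150:290,130:320] if n=="top" else im[165:295,265:465]
    cv2.imwrite(f"pics/{n}_2.png",cv2.resize(c,None,fx=3,fy=3,interpolation=2))
print(env.observe()["position"])
E
```

```text
time_s: 2.78
position: [0.471, 0.1513, 0.0179]
tool_rot: [[0.957, 0.001, -0.289], [0.289, 0.0, 0.957], [0.001, -1.0, -0.0]]
ft_force: [-0.8, -0.2, -0.8]
grip_width: 0.0
[0.47068443 0.15069127 0.01758534]
```

View pics/scene_2.png

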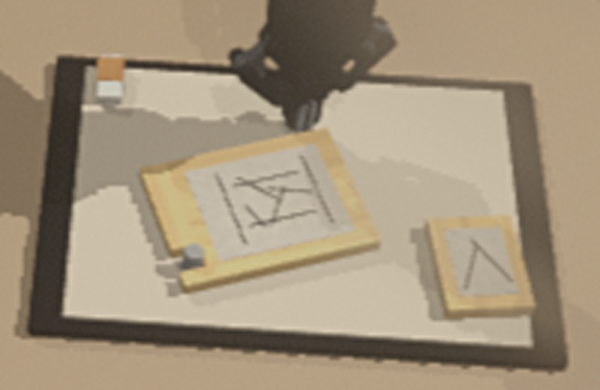

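View pics/top_2.png

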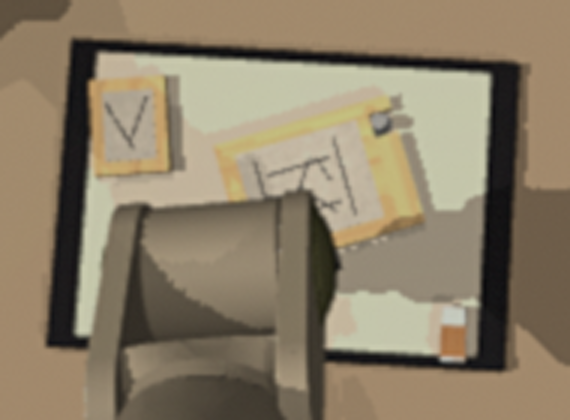

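The panel has turned with the finger and the notch is still round the peg (scene crop (193,257)). I'll check for drift from the far edge's corners at scene crop (180,279) and (379,241).

```bash
cat > pose.py <<'E'
from h import *
import sys
# panel pose from the top corners in the scene view: crop px (x3, offset 265,165) of far-right, far-left, near-right
m=env.camera_model("scene")
def P(a): return ray(m,(a[0]/3+265,a[1]/3+165),0.024)[:2]
def pose(fr,fl,label=""):
    A,B=P(fr),P(fl); y=(B-A)/np.linalg.norm(B-A); x=np.array([y[1],-y[0]])
    o=A-.022*x+.012*y
    print(label,"len",round(np.linalg.norm(B-A),4),"yaw",round(np.degrees(np.arctan2(x[1],x[0])),2),"origin",np.round(o,4),"off peg (panel xy)",np.round([(o-[.6005,.0629])@x,(o-[.6005,.0629])@y],4))
E
python3 - <<'E'
from pose import *
pose((187,289),(371,213),"pic1"); pose((180,279),(379,241),"pic2")
E
python3 - <<'E'
import cv2
for k in(1,2):
    im=cv2.imread(f"pics/scene_{k}.png"); cv2.imwrite(f"pics/z{k}.png",cv2.resize(im[120:300,120:400],None,fx=2,fy=2,interpolation=2))
E
```

```text
pic1 len 0.1537 yaw 26.37 origin [0.6035 0.0639] off peg (panel xy) [ 0.0031 -0.0004]
pic2 len 0.1496 yaw 13.44 origin [0.5959 0.0648] off peg (panel xy) [-0.0041  0.0029]
```

View pics/z2.png

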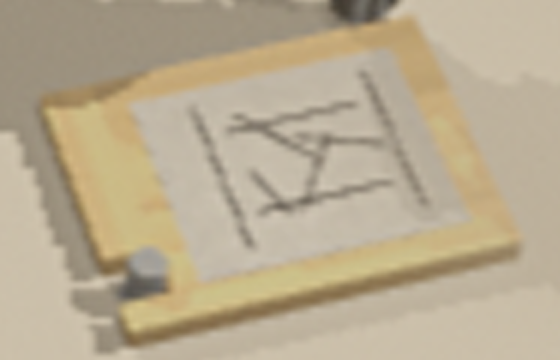

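View pics/z1.png

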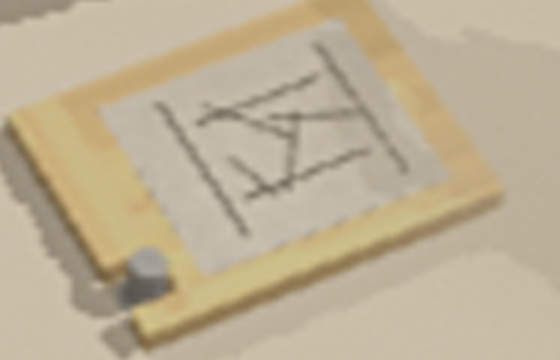

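The panel is at yaw ~13°, about 3–5 mm off its place, which is within the notch's slack. I'll continue the arc with a slight bias towards the peg.

```bash
python3 -m pendant '[[[0.11,0.11,0],-0.5,0],[[0.11,0.11,0],-0.5,0],[[0.12,0.1,0],-0.5,0],[[0.13,0.1,0],-0.5,0],[[0.13,0.1,0],-0.5,0],[[0,0,0],0,0]]'; python3 - <<'E'
from h import *
p,d=env.get_image("scene"); im=p[:,:,::-1]
c=cv2.resize(im[165:295,265:465],None,fx=3,fy=3,interpolation=2)
cv2.imwrite(f"pics/scene_3.png",c)
print(env.observe()["position"])
E
```

```text
time_s: 3.38
position: [0.4888, 0.1664, 0.0172]
tool_rot: [[0.997, 0.001, -0.076], [0.076, 0.0, 0.997], [0.001, -1.0, 0.0]]
ft_force: [-0.2, 0.2, -0.2]
grip_width: 0.0
[0.48862741 0.16614773 0.01712903]
```

View pics/scene_3.png

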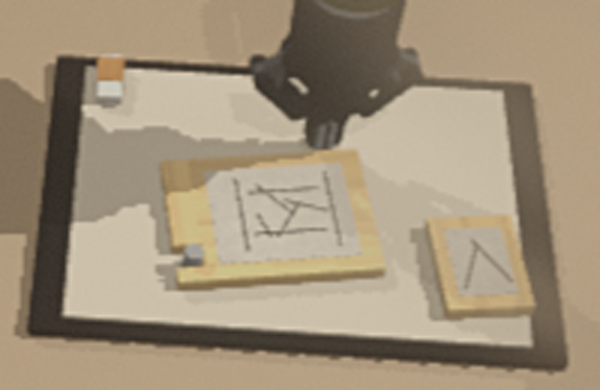

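The far edge now runs from about (177,274) to (384,268) in the crop. The board's far edge there slopes the other way, so the panel still has to turn a few degrees clockwise.

```bash
python3 - <<'E'
from pose import *
pose((177,274),(384,267),"pic3")
pose((177,274),(384,268),"pic3b")
z=np.load("scene0.npz")
# board far edge direction in the scene view
A,B=ray(m,(276,277),.012)[:2],ray(m,(452,286),.012)[:2]; y=B-A; print("board yaw scene",np.degrees(np.arctan2(-y[0],y[1])), A,B)
E
python3 - <<'E'
import cv2
im=cv2.imread(f"pics/scene_3.png"); cv2.imwrite(f"pics/z3.png",cv2.resize(im[120:300,120:400],None,fx=2,fy=2,interpolation=2))
E
```

```text
pic3 len 0.1488 yaw 3.01 origin [0.5932 0.067 ] off peg (panel xy) [-0.007   0.0045]
pic3b len 0.1487 yaw 2.68 origin [0.5933 0.0672] off peg (panel xy) [-0.007   0.0046]
board yaw scene -2.758149399158703 [ 0.66119534 -0.0455215 ] [0.67890199 0.32201932]
```

View pics/z3.png

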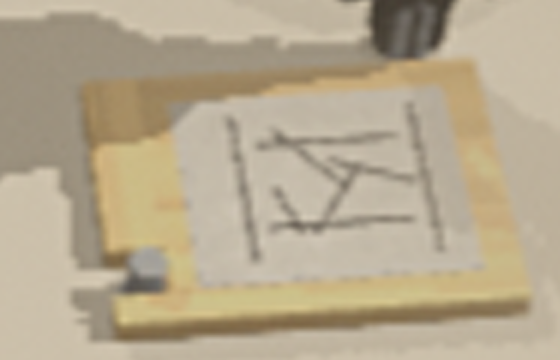

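About 6° remain. The offset is a few mm and includes the bias of my corner picking. Now the last piece of the arc.

```bash
python3 -m pendant '[[[0.1,0.06,0],-0.4,0],[[0.1,0.06,0],-0.4,0],[[0.1,0.06,0],-0.4,0],[[0.1,0.06,0],-0.4,0],[[0,0,0],0,0],[[0,0,0],0,0]]'; python3 -m pendant '[[[-0.4,0,0],0,0],[[-1,0,0],0,0],[[-0.6,0,0.6],0,0],[[-1,0,1],0,0],[[-1,0.5,1],0,0],[[-1,1,1],0,0],[[-1,1,1],0,0],[[-0.5,1,0.5],0,0],[[0,1,0],0,0],[[0,1,0],0,0],[[0,1,0],0,0],[[0,1,0],0,0]]'; python3 - <<'E'
from h import *
o=measure("4"); m=o["m"]
cs,_=cv2.findContours(o["yel"],cv2.RETR_EXTERNAL,cv2.CHAIN_APPROX_NONE)
for b in o.get("blk",[]): print(b)
for c in cs:
    if cv2.contourArea(c)<300: continue
    r=cv2.minAreaRect(np.array([ray(m,q,0.024)[:2] for q in c[:,0]],np.float32))
    print(" yel",cv2.contourArea(c),r, np.round(cv2.boxPoints(r),4).tolist())
cv2.imwrite("pics/top_4.png",cv2.resize(o["p"][150:290,130:320,::-1],None,fx=3,fy=3,interpolation=2))
p,d=env.get_image("scene"); cv2.imwrite(f"pics/scene_4.png",cv2.resize(p[165:295,265:465,::-1],None,fx=3,fy=3,interpolation=2))
E
```

```text
time_s: 3.93
position: [0.4997, 0.1735, 0.017]
tool_rot: [[0.998, -0.001, 0.061], [-0.061, 0.0, 0.998], [-0.001, -1.0, -0.0]]
ft_force: [-1.6, -0.0, -0.0]
grip_width: 0.0
time_s: 4.93
position: [0.3201, 0.3867, 0.1556]
tool_rot: [[0.998, 0.001, 0.062], [-0.062, 0.001, 0.998], [0.001, -1.0, 0.001]]
ft_force: [0.9, -0.5, 0.2]
grip_width: 0.0003
((0.5350165367126465, 0.14217939972877502), (0.3747398853302002, 0.25617387890815735), 86.34044647216797)
((0.2902110815048218, 0.5076572895050049), (0.18719090521335602, 0.08048859983682632), 70.07988739013672)
 yel 2551.0 ((0.5653743743896484, 0.12601782381534576), (0.14909213781356812, 0.10935195535421371), 89.48686981201172) [[0.5099999904632568, 0.052000001072883606], [0.6194000244140625, 0.050999999046325684], [0.6207000017166138, 0.20010000467300415], [0.5113999843597412, 0.20110000669956207]]
 yel 794.0 ((0.6000572443008423, 0.2693555951118469), (0.08103562891483307, 0.06472191959619522), 2.7160654067993164) [[0.5580999851226807, 0.29980000853538513], [0.5611000061035156, 0.23510000109672546], [0.6420999765396118, 0.23899999260902405], [0.6389999985694885, 0.303600013256073]]
 yel 14845.5 ((0.4988527297973633, 0.17301654815673828), (0.4400591254234314, 0.4893951117992401), 89.94381713867188) [[0.2538999915122986, -0.046799998730421066], [0.7433000206947327, -0.04729999974370003], [0.7437999844551086, 0.3928000032901764], [0.25440001487731934, 0.39329999685287476]]
```

View pics/top_4.png

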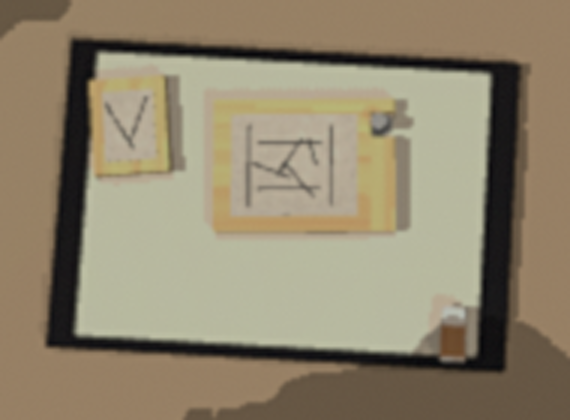

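View pics/scene_4.png

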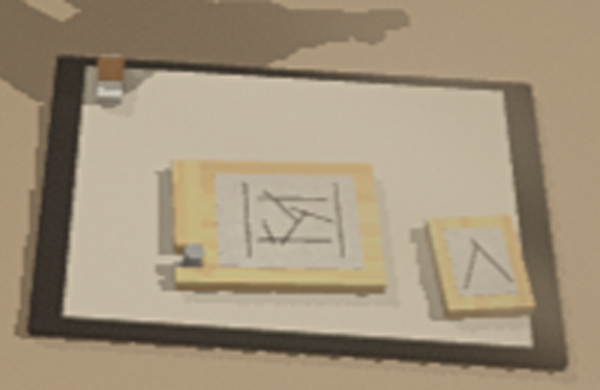

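Both views show the panel lying nearly square with the notch round the peg (top crop (380,122)). The small panel is at (130,127), where it started, and the arm is well clear. The panel's yaw is -0.5° against -3.7° for the board, so the error is about 3°. The notch offset is about 3 mm, also well inside the limits, so I'm handing in.

```bash
python3 - <<'E'
from rig import env
print(env.close_job()); print(env.observe()["time_s"])
E
```

```text
the job is handed in; nothing more can be done
None
the job is handed in; nothing more can be done
```

I swung the panel clockwise on the peg by pushing its near-left corner with the closed fingers. It stayed flat on the board. I then backed the arm clear and handed the job in at about 5 s of the 32 s allowed; no verdict is reported.

**Last checks (top camera):**
- **Squareness:** the panel is about 3° off the board (limit 10°): yaw -0.5° against -3.7°.
- **Notch:** it is about 3 mm from its place on the peg (limit 15 mm).
- **Small panel:** it moved about 0.1 mm, which is within measurement noise.
- **Robot:** the gripper was about 0.16 m up and touching nothing.

**Disagreements:**
- The scene camera put the board at about -2.8° yaw.
- Partway through, corners I picked by hand in the scene view put the notch about 8 mm off. That is more than the notch's slack in x allows, so I put it down partly to picking error. The final top-view measurement did not show it.

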